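Bring the sprung pan to the gauge mark

TASK

The sprung pan with the pulse generator on it is overloaded: take off the heavy canister, then gently add whichever of the three other canisters are needed for the pan's pointer blade to come to rest between the two white arms of the gauge fork. The canisters look alike but weigh differently, so feel or try them. Keep the generator lying flat on the pan, leave every canister standing upright, either on the pan or on the shelf or rubber block; do not let the pan hit its lower stop, do not shift the gauge, and leave everything else where it is.

Things in the scene. Friction and masses are not known exactly. Their poses are not given: they have to be found in the camera images.
- pan_center (a point): centre of the upper face of the sprung pan: a steel tray 130 mm (x) by 220 mm (y), with a 3 mm wide, 7 mm high lip round its edge, carried on a central column over a grey base (base 120 x 170 mm, 40 mm high). x and y are the tray's axes, z up. The face is 150 mm above the shelf when unloaded and lies lower as the pan sinks.
- pan (a joint): how far the pan has sunk from unloaded (m), 0 to 0.078 (lower stop). The spring gives 1 mm for every 10 g on the pan (98.1 N/m), and is damped.
- gauge (a joint): setting of the gauge fork: how far down (m) the pan must have sunk for the pointer to be at the middle of the fork's gap. It differs each time.
- pointer (a point): tip of the pointer: a thin brass blade, 18 mm wide and 3 mm thick, level with the pan's underside, passing the fork and sticking out 53 mm from the pan's +x long edge, 30 mm to the +y side of its middle. It moves with the pan.
- gauge_mid (a point): middle of the gap of the gauge fork: two white horizontal arms, one above the other with a 19 mm clear gap, on a black slide clamped to the 150 mm upright post beside the pan's +x edge. The blade is wholly between the arms when it is within 8 mm of this height.
- generator: titanium pulse generator with clear header, 70 x 56 x 12 mm, mass 64 to 96 g, lying flat on the -y end of the pan. Origin at the centre of its underside, x along its 70 mm length.
- can_s: stainless canister, looks like the other three: body 48 mm diameter to 58 mm high, 22 mm neck, grip knob 30 mm diameter from 74 to 90 mm high (top). Origin at the centre of its underside, z up. It stands on the pan at the start and is by far the heaviest (over 500 g).
- can_p: stainless canister, looks like the other three: body 48 mm diameter to 58 mm high, 22 mm neck, grip knob 30 mm diameter from 74 to 90 mm high (top). Origin at the centre of its underside, z up. Starts on the shelf. The three on the shelf weigh about 110, 220 and 330 g (within 5 percent); nothing shows which is which.
- can_q: stainless canister, looks like the other three: body 48 mm diameter to 58 mm high, 22 mm neck, grip knob 30 mm diameter from 74 to 90 mm high (top). Origin at the centre of its underside, z up. Starts on the shelf. The three on the shelf weigh about 110, 220 and 330 g (within 5 percent); nothing shows which is which.
- can_r: stainless canister, looks like the other three: body 48 mm diameter to 58 mm high, 22 mm neck, grip knob 30 mm diameter from 74 to 90 mm high (top). Origin at the centre of its underside, z up. Starts on the shelf. The three on the shelf weigh about 110, 220 and 330 g (within 5 percent); nothing shows which is which.
- beaker: bystander: clear glass beaker, 68 mm diameter at the rim, 90 mm high; origin at the centre of its underside.
- probe_holder: bystander: stainless probe holder with a 60 (x) x 70 (y) mm foot, and two black-capped probes up to 96 mm high, 26 mm apart in y; origin at the centre of its underside.
- rubber_block: bystander: grey rubber block 100 (x) x 70 (y) x 30 mm high, flat top free to stand a canister on; origin at the centre of its underside.
- wash_bottle: bystander: white plastic wash bottle, 64 mm diameter, 160 mm high; origin at the centre of its underside.
- dish: bystander: flat closed clear dish, 94 mm diameter, 18 mm high, beyond the pan; origin at the centre of its underside.
There are look-alikes about, which are no part of the job. What is shaped like the can_r but pink is not meant.

How it is judged (in metres and radians):
At the end, for the whole second after the job is handed in: Pointer blade at rest wholly between the fork's arms (within 8 mm of the gap's middle height); generator flat on the pan; all four canisters upright (within 0.12 rad), each on the pan's face or with its foot below 36 mm (shelf or rubber block) (z of pointer in the frame of gauge_mid between -0.008 and 0.008 m and velocity of joint pan between -0.01 and 0.01 m/s and x of generator in the frame of pan_center between -0.06 and 0.06 m and y of generator in the frame of pan_center between -0.105 and 0.105 m and z of generator in the frame of pan_center between -0.005 and 0.012 m and angle between each of generator, can_p, can_q, can_r, can_s's own z axis and vertical below 0.12 rad and linear speed of each of can_p, can_q, can_r, can_s below 0.02 m/s and ((x of can_p in the frame of pan_center between -0.06 and 0.06 m and y of can_p in the frame of pan_center between -0.105 and 0.105 m and z of can_p in the frame of pan_center between -0.005 and 0.012 m) or height (world z) of can_p below 0.036 m) and ((x of can_q in the frame of pan_center between -0.06 and 0.06 m and y of can_q in the frame of pan_center between -0.105 and 0.105 m and z of can_q in the frame of pan_center between -0.005 and 0.012 m) or height (world z) of can_q below 0.036 m) and ((x of can_r in the frame of pan_center between -0.06 and 0.06 m and y of can_r in the frame of pan_center between -0.105 and 0.105 m and z of can_r in the frame of pan_center between -0.005 and 0.012 m) or height (world z) of can_r below 0.036 m) and ((x of can_s in the frame of pan_center between -0.06 and 0.06 m and y of can_s in the frame of pan_center between -0.105 and 0.105 m and z of can_s in the frame of pan_center between -0.005 and 0.012 m) or height (world z) of can_s below 0.036 m)); the robot touches nothing.
It fails at once if the pan is pressed or loaded down to its lower stop (sunk more than 75 mm) (value of joint pan above 0.075 m).
It fails at once if something is dropped on the pan so that it sinks faster than 0.45 m/s (velocity of joint pan above 0.45 m/s).
It fails at once if the gauge fork is shifted by more than 4 mm (distance of gauge_mid from where it was at the start of the episode above 0.004 m).
It fails at once if a bystander is shifted by more than 30 mm (distance of any of beaker, probe_holder, rubber_block, wash_bottle, dish from where it was at the start of the episode above 0.03 m).
It also fails if it takes over 72 s, if anything falls off the work surface, if the arm or the gripper's body presses on something with over 40 N, if the wrist force passes 120 N, or if a joint passes its speed limit or range.

ROBOT

A 7-joint arm with a two-finger parallel gripper is mounted at the origin on the work surface. World frame = base frame: x ahead of the robot, y to its left, z up, the work surface at z = 0. Lengths are in mm, angles in rad, forces in N, time in s.
With the tool pointing down it reaches from about 400 to 875 mm from the base axis. Payload 4.4 kg.
Tool frame: the origin (TCP) lies midway between the tips of the shut fingers; the grasp point (between the pads) lies 19 mm behind it; z points along the fingers, y is the line along which they close (so a half turn about z gives the same grasp; the last joint's range is limited). The gripper opens to 85 mm and grips with 20 to 120 N. Pads are 22 mm wide; open, the fingers measure 114 mm over their backs; the gripper's body (76 mm by 85 mm) begins 54 mm behind the grasp point. The pads swing forward as they close: fully open they stand 13 mm farther back than shut.
Start: joints at [-1.271, 0.628, 0.038, 1.517, -0.027, 0.996, -0.02], TCP at [232.48, 607.018, 231.313] pointing down, gripper open.
Joint ranges: [-3.06, 3.06], [-0.37, 2.12], [-1.25, 1.32], [0.18, 2.47], [-1.1, 4.24], [0.23, 1.98], [-2.94, 2.94]. Speed limits (rad/s): [2.57, 2.57, 3.14, 3.14, 3.14, 3.14, 3.14].

INTERFACE

Orientations are given as [roll, pitch, yaw] about the fixed x, y, z axes, in that order (R = Rz(yaw) Ry(pitch) Rx(roll)).
In Python, from cell import ctrl gives the robot as it stands.
- The arm moves only by the shell command python3 -m crank 'ROWS' [OPENING]. ROWS is JSON, a list that holds one entry, the list of rows, each a list of 4 numbers: the shift along the tool's x, y, z normalised to -1 to 1, where 1 is 2.5 cm, then the turn about the tool's z normalised to -1 to 1, where 1 is 0.08 rad. In form: [[[dx, dy, dz, turn], ...]]. A call has 1 to 12 rows; each row shifts and turns the commanded pose from where the row before left it, along the tool's axes as they then stand; what a row does not reach is not made up. A row lasts 1/12 s, in which the tool goes at most 41.7 mm and 7.16 degrees, less where a joint would pass 70% of its speed; a pose out of reach is approached as far as the arm can. A call with a number of a shift or a turn outside -1 to 1 is refused whole. A call with a gripper value outside its range is refused whole. OPENING is the closure, from -1 (fully open) to 1 (shut), set as the call begins (- or left out, the last holds). The fingers move at their own pace and stop on an object; the grip force is fixed at half the most. Time passes only in rows, so rows that do not move let the fingers close. It gives the time, the measured TCP pose, the force, the opening and the grip force at its end, in the units of the state.
- ctrl.read_state(): the state, without advancing time (a new reading comes with each control period).
- ctrl.get_image(name): name is "scene" or "top"; returns a dict with "img" (420x560x3 uint8, red, green, blue), "intrinsics" (3x3 intrinsics, pixels), "dist" ([k1, k2, p1, p2, k3] as OpenCV has them; the pictures are not rectified), "extrinsics" (4x4, takes a point from camera to world coordinates). Camera axes: x right, y up, looking along -z (the intrinsics and any distortion apply to the point x, -y, -z); pixel columns grow to the right and rows downward; lengths in mm; the calibration is good to about 2 mm. A picture is of the moment at which its call begins. There is no depth.
- ctrl.finish_job(): hands the job in; it is judged then, once.
Trained networks look in the newest picture that a camera, given by its name, has taken for a name from the list of things; names that differ only in an ending like _2 or _b are one class to them, and where a whole thing is asked for, a point or a joint stands for the part that bears it (a point fixed in the world has none). Each returns a list of dicts, best first, with "confidence" (0 to 1); they miss things now and then, are a little off and sometimes report something else, mostly with a low value. They report only what shows in the picture. A call takes as long as a camera call. They do not tell look-alikes from the thing itself.
- ctrl.find_in(camera, target): "position" ([row, column] in pixels, amid what is visible of it).
- ctrl.trace(camera, target): "mask" (420x560 bool, what is visible of it) and "position" ([row, column] in pixels, amid what is visible of it).
- ctrl.place_of(camera, target): "position" ([row, column] in pixels: a listed point, or the origin of a listed thing).
The state is a dict: "clock": time; "qpos": joint angles; "qd": joint speeds; "tau": joint torques, N m; "eef_pos": TCP position; "tool_rot": TCP orientation; "force": force on the tool from outside, world axes, zero at the start; "torque": the same for the moment, N m; "width": finger opening in mm; "gripper_force": force on a finger pad.
Only numpy, scipy, OpenCV 4.12 (cv2) and the standard library are available. Lean on these libraries where they do the work, as an engineer would, in place of code of your own. Each camera call takes 0.05 s, during which the arm holds its last target. There are 200 camera calls.

## Working session

There is one attempt and no reset: what is moved stays moved. The work goes in short steps, Python scripts to look and compute and a shell command to move; the robot and the scene stay as the last step left them, time stands still between calls to the robot, and variables do not carry over. Pictures are saved under pics/ and viewed, at most 10 in all, crops included, and the job is handed in when it is done.

```bash
ls; mkdir -p pics
cat > h.py <<'E'
import numpy as np, cv2
from cell import ctrl
def cam(name):
    return ctrl.get_image(name)
def ray(c,rc):
    K=np.array(c["intrinsics"],float);d=np.array(c["dist"],float);T=np.array(c["extrinsics"],float)
    p=cv2.undistortPoints(np.array([[[rc[1],rc[0]]]],float),K,d)[0,0]
    v=T[:3,:3]@np.array([p[0],-p[1],-1.]);return T[:3,3],v/np.linalg.norm(v)
def atz(c,rc,z):
    o,v=ray(c,rc);return o+v*(z-o[2])/v[2]
def proj(c,P):
    K=np.array(c["intrinsics"],float);d=np.array(c["dist"],float);T=np.array(c["extrinsics"],float)
    q=(np.atleast_2d(P)-T[:3,3])@T[:3,:3];q=q*[1,-1,-1]
    r=cv2.projectPoints(q,np.zeros(3),np.zeros(3),K,d)[0][:,0];return r[:,::-1]
def tri(c1,p1,c2,p2):
    o1,v1=ray(c1,p1);o2,v2=ray(c2,p2)
    s=np.linalg.lstsq(np.c_[v1,-v2],o2-o1,rcond=None)[0]
    a,b=o1+v1*s[0],o2+v2*s[1];return (a+b)/2,np.linalg.norm(a-b)
E
python3 - <<'E'
from h import *
im={}
for n in("scene","top"):
    im[n]=cam(n);c=im[n]
    print(n,np.round(c["extrinsics"],3).tolist(),np.round(c["intrinsics"],1).tolist())
    for t in("can_s","can_p","generator","pan_center","pointer","gauge_mid","beaker","probe_holder","rubber_block","wash_bottle","dish"):
        r=ctrl.place_of(n,t)
        print(n,t,[(np.round(d["position"],1).tolist(),round(d["confidence"],2),np.round(atz(c,d["position"],0)[:2]).tolist()) for d in r][:7])
a=np.hstack([im["scene"]["img"],im["top"]["img"]])
for n in im: cv2.imwrite(f"pics/{n}0.png",cv2.resize(im[n]["img"][:,:,::-1],(800,600)))
print(ctrl.read_state())
E
```

```text
pics
scene [[-0.678, -0.609, 0.412, 1026.191], [0.735, -0.563, 0.378, 395.42], [0.001, 0.559, 0.829, 988.318], [0.0, 0.0, 0.0, 1.0]] [[422.1, 0.0, 274.1], [0.0, 422.1, 209.7], [0.0, 0.0, 1.0]]
scene can_s [([140.8, 220.9], 0.91, [456.0, -359.0]), ([195.3, 273.8], 0.87, [499.0, -90.0]), ([255.7, 346.8], 0.83, [513.0, 185.0]), ([201.3, 201.9], 0.75, [655.0, -227.0]), ([186.2, 229.2], 0.71, [564.0, -209.0])]
scene can_p [([140.8, 220.9], 0.91, [456.0, -359.0]), ([195.3, 273.8], 0.87, [499.0, -90.0]), ([255.7, 346.8], 0.83, [513.0, 185.0]), ([201.3, 201.9], 0.75, [655.0, -227.0]), ([186.2, 229.2], 0.71, [564.0, -209.0])]
scene generator [([226.8, 320.2], 0.92, [491.0, 76.0])]
scene pan_center [([247.0, 338.4], 0.89, [507.0, 152.0])]
scene pointer [([276.3, 303.7], 0.85, [635.0, 139.0])]
scene gauge_mid [([266.7, 308.1], 0.8, [607.0, 130.0])]
scene beaker [([220.1, 241.5], 0.69, [623.0, -98.0])]
scene probe_holder [([160.8, 253.8], 0.89, [445.0, -224.0])]
scene rubber_block [([292.4, 425.0], 0.72, [462.0, 393.0])]
scene wash_bottle [([168.2, 159.7], 0.89, [660.0, -413.0])]
scene dish [([2
[... 1429 characters left out ...]
.2, 'qpos': array([-1.27082898,  0.62837945,  0.03845655,  1.51741477, -0.02699811,
        0.99631802, -0.01997643]), 'qd': array([-3.45664371e-05,  2.33856035e-04, -9.54095221e-04, -1.31634537e-03,
       -8.53592039e-04,  2.84039907e-04,  7.86362486e-04]), 'tau': array([ 6.90082252e-04, -5.63288677e+01,  1.22556634e+00, -1.93782324e+01,
        1.08597500e-02,  1.59507443e-03, -2.09691984e-05]), 'eef_pos': array([232.43486808, 607.02140286, 231.32121788]), 'tool_rot': array([-3.14158893e+00, -6.09208217e-05,  2.77585972e+00]), 'force': array([-0.63217085, -0.17032054,  0.87092193]), 'torque': array([ 0.01680116, -0.05719882,  0.00857606]), 'gripper_force': 0.0, 'width': 85.30512142595867}
```

View pics/scene0.png

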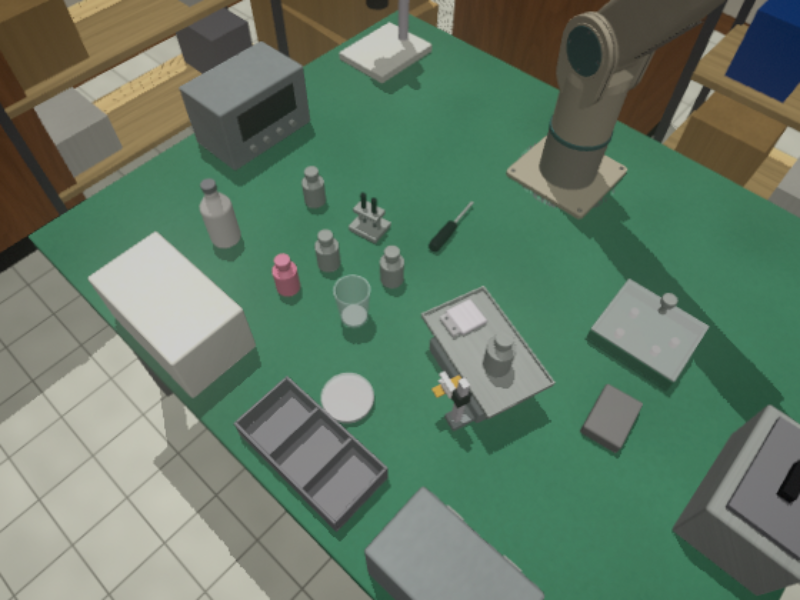

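View pics/top0.png

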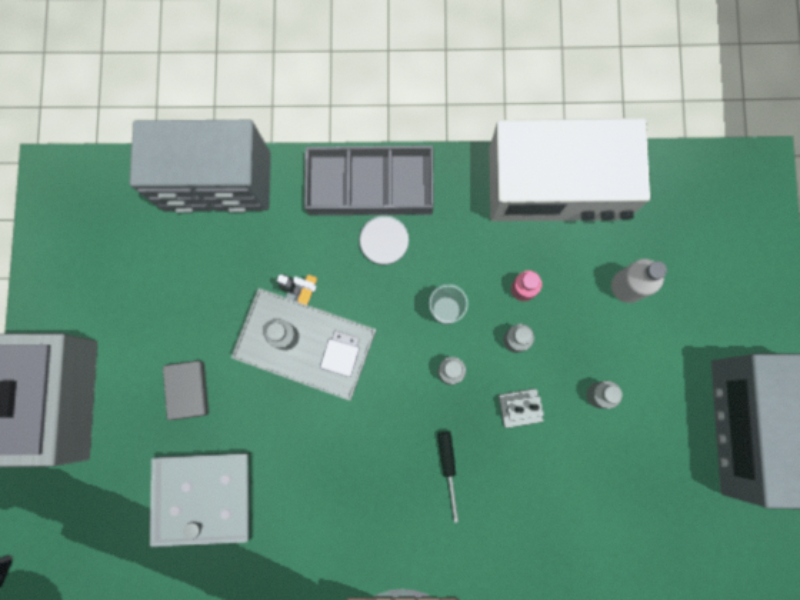

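The scene view (800×600) shows four steel canisters. One is on the pan at (500,352) and three are on the shelf at (313,188), (327,250) and (392,267). The pink look-alike is at (285,275), the orange and white gauge at (455,390), and the rubber block at (612,417).

Candidates for can_s, in scene [row, col] of the 420×560 picture:
- Steel on the pan: (256,347). This is the one I choose, as it is the only canister on the pan.
- Steel on the shelf: (141,221), (186,229), (195,274).
- Pink decoy: (201,202), rejected.

I'll check the choice in a close crop and triangulate.

Run:
```python
from h import *
im={n:cam(n) for n in("scene","top")}
S,T=im["scene"],im["top"]
def pl(n,t): return [np.array(d["position"]) for d in ctrl.place_of(n,t) if d["confidence"]>.3]
cs,ct=pl("scene","can_s"),pl("top","can_s")
for p in cs:
    for q in ct:
        X,e=tri(S,p,T,q)
        if e<8 and -10<X[2]<160: print("can",p.round(),q.round(),X.round(1),round(e,1))
for t in("generator","pan_center","pointer","gauge_mid","beaker","rubber_block","probe_holder","dish"):
    for p in pl("scene",t):
        for q in pl("top",t):
            X,e=tri(S,p,T,q)
            if e<12: print(t,X.round(1),round(e,1))
a=cv2.resize(S["img"][190:310,250:400],None,fx=4,fy=4,interpolation=2)[:,:,::-1]
b=cv2.resize(T["img"][180:300,150:210],None,fx=3,fy=4,interpolation=2)[:,:,::-1]
b=cv2.resize(T["img"][180:300,150:200],None,fx=4,fy=4,interpolation=2)[:,:,::-1]
cv2.imwrite("pics/crop1.png",np.hstack([a,b]))
r=ctrl.trace("top","pan")
if r:
    m=r[0]["mask"].astype(np.uint8);print(r[0]["confidence"],m.sum())
    for z in(85,95,105):
        pts=np.argwhere(m>0);w=np.array([atz(T,p,z)[:2] for p in pts],np.float32);print(z,cv2.minAreaRect(w))
```

```text
can [258. 347.] [236. 201.] [554.6 203.8  70.8] 0.3
pan_center [542.1 168.4  71.8] 5.9
pointer [665.8 156.6  83.3] 0.4
gauge_mid [643.6 162.   90.2] 8.9
gauge_mid [614.1 -91.4 -19.9] 8.4
beaker [619.2 -88.6   6. ] 3.2
rubber_block [460.3 394.3   4. ] 4.2
probe_holder [ 433.2 -222.   -15.6] 3.9
dish [742.8  37.5   6.4] 7.4
0.74 3694
85 ((565.5740966796875, 161.6761016845703), (224.44688415527344, 182.93238830566406), 69.74101257324219)
95 ((564.4868774414062, 160.14442443847656), (222.56454467773438, 181.39822387695312), 69.74100494384766)
105 ((563.3997802734375, 158.61279296875), (220.68214416503906, 179.86398315429688), 69.74099731445312)
```

View pics/crop1.png

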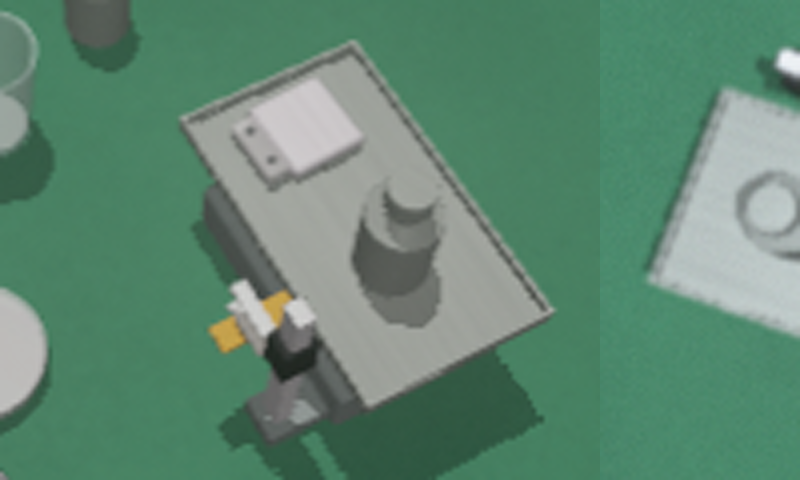

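The crop confirms the steel canister on the pan, knob at about (412,195) in the crop. The generator is at the far end, and the orange blade passes by the white fork arm at about (250,310). Next I'll fit the pan pose from its corners, and the shelf canisters.

Run:
```python
from h import *
from scipy.optimize import least_squares as ls
S,T=cam("scene"),cam("top")
sg=np.array([[1,1],[-1,1],[-1,-1],[1,-1]])*[65,110]
ps=np.array([[292,342],[268,388],[200.5,338],[220.5,295.5]]);pt=np.array([[202.5,180.5],[250.5,163],[278.6,245],[231,262.5]])
def C(v):
    x,y,z,a=v;R=np.array([[np.cos(a),-np.sin(a)],[np.sin(a),np.cos(a)]])
    return np.c_[sg@R.T+[x,y],np.full(4,z+7)]
f=lambda v:np.r_[(proj(S,C(v))-ps).ravel(),(proj(T,C(v))-pt).ravel()]
r=ls(f,[554,165,87,-.33]);print("pan",r.x.round(3),f(r.x).round(1))
# canisters: knob-top / body silhouettes via trace centroid vs model: fit (x,y,z) with cylinder points
def sil(X):
    a=np.linspace(0,2*np.pi,40,endpoint=False);P=[]
    for z,rr in((0,24),(58,24),(74,15),(90,15)): P.append(np.c_[X[0]+rr*np.cos(a),X[1]+rr*np.sin(a),np.full(40,X[2]+z)])
    return np.vstack(P)
def bb(c,X):
    q=proj(c,sil(X));return np.r_[q.min(0),q.max(0)]
obs={}
for n,c in(("scene",S),("top",T)):
    L=[]
    for d in ctrl.trace(n,"can_s"):
        m=d["mask"]
        q=np.argwhere(m);L.append((np.r_[q.min(0)-.0,q.max(0)+1.],d["confidence"],c["img"][m].mean(0).round()))
    obs[n]=L
for X0 in([554,200,87],[495,-89,0],[557,-208,0],[457,-356,0]):
    pick=[]
    for n,c in(("scene",S),("top",T)):
        b=bb(c,X0);L=sorted(obs[n],key=lambda o:np.abs(o[0]-b).sum())
        pick.append(L[0])
    g=lambda X:np.r_[bb(S,X)-pick[0][0],bb(T,X)-pick[1][0]]
    s=ls(g,X0,loss="soft_l1");print("can",s.x.round(1),g(s.x).round(1),pick[0][2],pick[1][2])
```

```text
pan [ 5.41497e+02  1.70240e+02  7.86090e+01 -3.37000e-01] [ 0.2  0.4 -0.1  0.5  0.4  0.1 -0.  -0.5 -0.5  0.7 -0.  -0.4  1.1  0.2
 -0.7  0.3]
can [552.8 202.2  82.2] [-0.6 -1.3  0.9  0.7 -0.3 -0.   0.6 -0.1] [115. 119. 114.] [153. 163. 162.]
can [495.8 -91.4  -7.7] [ 0.3  0.7 -0.4 -1.1 -0.2 -0.4  0.3  0.2] [102. 113. 104.] [154. 166. 164.]
can [ 552.6 -213.3   -3.1] [-0.2 -0.2  0.2  0.1 -0.6  0.   0.8 -0.1] [104. 112. 105.] [138. 149. 147.]
can [ 452.2 -363.    -1.9] [-0.4 -0.8  0.4  0.5 -0.1  0.3  0.2 -0.3] [100. 107. 100.] [124. 137. 133.]
```

```bash
python3 -m crank '[[[-0.74,-0.44,0,0],[-0.74,-0.44,0,0],[-0.74,-0.44,0,0],[-0.74,-0.44,0,0],[-0.74,-0.44,0,0],[-0.74,-0.44,0,0],[-0.74,-0.44,0,0],[-0.74,-0.44,0,0],[-0.74,-0.44,0,0],[-0.74,-0.44,0,0],[-0.74,-0.44,0,0],[-0.74,-0.44,0,0]]]' -1
python3 -m crank '[[[-0.74,-0.44,0,0],[-0.74,-0.44,0,0],[-0.74,-0.44,0,0],[-0.74,-0.44,0,0],[-0.74,-0.44,0,0],[-0.74,-0.44,0,0],[-0.74,-0.44,0,0],[-0.74,-0.44,0,0],[-0.74,-0.44,0,0],[-0.74,-0.44,0,0],[-0.74,-0.44,0,0],[-0.74,-0.44,0,0]]]'
python3 - <<'E'
from h import *
print(ctrl.read_state())
c=cam("scene");cv2.imwrite("pics/pre1.png",cv2.resize(c["img"][150:330,220:440,::-1],None,fx=3,fy=3,interpolation=2))
E
```

```text
clock: 3.45
eef_pos: [393.2, 403.5, 231.4]
tool_rot: [3.141, 0.0, 2.776]
force: [0.2, -0.2, -0.1]
width: 85.2
gripper_force: 0.0
clock: 4.45
eef_pos: [553.3, 200.8, 231.4]
tool_rot: [3.141, 0.0, 2.776]
force: [0.0, 0.6, -1.7]
width: 85.2
gripper_force: 0.0
{'clock': 4.45, 'qpos': array([-0.42839342,  0.53868648,  0.05063353,  1.69605674, -0.03301009,
        0.90745506,  0.84040141]), 'qd': array([ 0.423792  ,  0.11266485,  0.00592593, -0.21749037, -0.01045761,
        0.10520844,  0.42832301]), 'tau': array([-1.89268000e+00, -5.12487245e+01,  1.35560676e+00, -1.74834591e+01,
        4.15600359e-02, -5.52295789e-02, -4.44394732e-01]), 'eef_pos': array([553.30849531, 200.78713353, 231.41399695]), 'tool_rot': array([3.14141046e+00, 1.35359965e-04, 2.77579355e+00]), 'force': array([ 0.03477443,  0.63792948, -1.73704858]), 'torque': array([ 0.00880826, -0.04321626, -0.01513955]), 'gripper_force': 0.0, 'width': 85.1559127484722}
```

View pics/pre1.png

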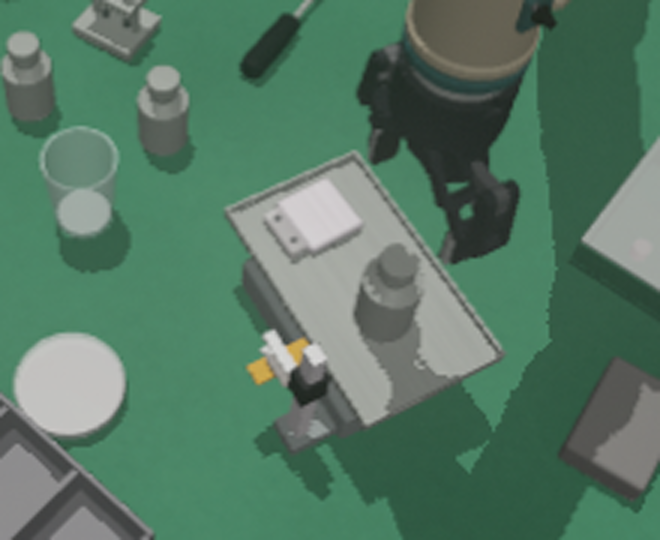

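The gripper is centred over the canister on the pan, with both fingertips straddling the knob's line. The pink decoy is out of view. I'll descend and grip.

```bash
python3 -m crank '[[[0,0,0.5,0],[0,0,0.8,0],[0,0,0.8,0],[0,0,0.8,0],[0,0,0.7,0],[0,0,0,0],[0,0,0,0]]]' -1
python3 -m crank '[[[0,0,0,0],[0,0,0,0],[0,0,0,0],[0,0,0,0],[0,0,0,0],[0,0,0,0],[0,0,0,0],[0,0,0,0]]]' 1
python3 - <<'E'
from h import *
s=ctrl.read_state();print(s["eef_pos"],s["force"],s["torque"],s["width"],s["gripper_force"])
E
```

```text
clock: 5.08
eef_pos: [552.1, 201.6, 140.8]
tool_rot: [-3.14, -0.001, 2.776]
force: [0.3, -0.3, 0.7]
width: 85.5
gripper_force: 0.0
clock: 5.75
eef_pos: [553.4, 202.5, 141.7]
tool_rot: [3.14, 0.001, 2.776]
force: [1.3, 2.5, 0.3]
width: 28.2
gripper_force: 58.8
[553.3978136  202.52853855 141.69728832] [1.32980675 2.45295129 0.272846  ] [ 0.70783473 -0.41712579  0.0052372 ] 28.154616215989257 58.78629028444266
```

```bash
python3 -m crank '[[[0,0,-0.2,0],[0,0,-0.3,0],[0,0,-0.4,0],[0,0,-0.4,0],[0,0,-0.4,0],[0,0,-0.4,0],[0,0,-0.5,0],[0,0,-0.5,0],[0,0,-0.5,0],[0,0,-0.4,0],[0,0,0,0],[0,0,0,0]]]'
python3 - <<'E'
from h import *
s=ctrl.read_state();print(s["eef_pos"],s["force"],s["torque"],s["width"],s["gripper_force"])
E
python3 -m crank '[[[0.5,0,0,0],[0.8,0,0,0],[0.8,0,0,0],[0.8,0,0,0],[0.8,0,0,0],[0.8,0,0,0],[0.8,0,0,0],[0.7,0,0,0],[0,0,0,0],[0,0,0,0]]]'
python3 - <<'E'
from h import *
s=ctrl.read_state();print(s["eef_pos"],s["force"],s["torque"],s["width"],s["gripper_force"])
for n in("scene","top"):
    c=cam(n)
    cv2.imwrite(f"pics/lift_{n}.png",cv2.resize(c["img"][150:330,200:440,::-1] if n=="scene" else c["img"][150:330,130:370,::-1],None,fx=3,fy=3,interpolation=2))
    for t in("pan_center","pointer","gauge_mid"): print(n,t,[(np.round(d["position"],1).tolist(),round(d["confidence"],2)) for d in ctrl.place_of(n,t)])
E
```

```text
clock: 6.75
eef_pos: [552.5, 201.4, 241.6]
tool_rot: [-3.141, 0.0, 2.776]
force: [-0.4, -0.2, -6.2]
width: 27.9
gripper_force: 59.6
[552.49190652 201.35329021 241.61127571] [-0.40878466 -0.1577672  -6.22237125] [-0.01885104  0.04793376  0.01333818] 27.877824660036357 59.64763732838037
clock: 7.58
eef_pos: [411.1, 255.4, 240.7]
tool_rot: [-3.14, -0.001, 2.778]
force: [1.0, -0.5, -5.1]
width: 28.5
gripper_force: 60.5
[411.14212605 255.39752049 240.71563348] [ 0.96549959 -0.49269254 -5.14115975] [ 0.01815679 -0.00242024  0.02248868] 28.45930486919942 60.471281614645704
scene pan_center [([230.6, 343.8], 0.59)]
scene pointer [([268.6, 303.3], 0.86)]
scene gauge_mid [([267.4, 311.1], 0.68)]
top pan_center [([236.3, 210.4], 0.67)]
top pointer [([188.5, 215.3], 0.8)]
top gauge_mid [([197.9, 214.0], 0.53), ([170.6, 267.8], 0.44)]
```

View pics/lift_scene.png

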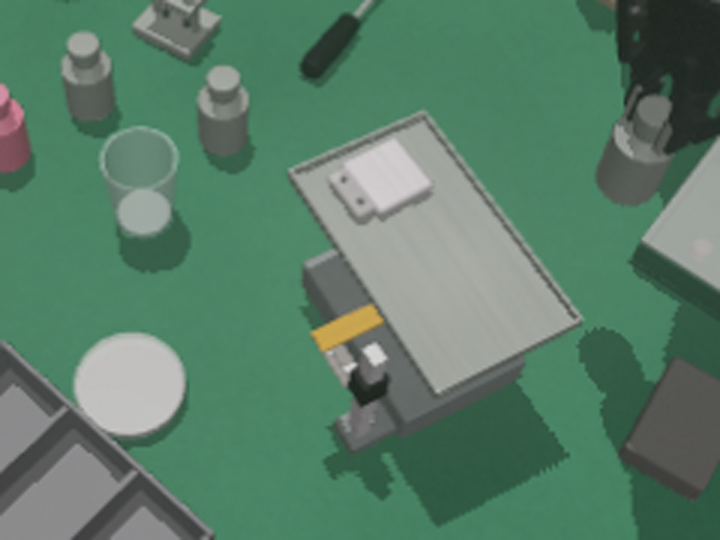

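The pan has risen with the generator still flat on it, at (385,180). The blade at (347,327) now sits above the white fork arms at about (340,360), so weight has to be added. I'll set can_s down on the shelf here, then work out the gauge height.

```bash
python3 -m crank '[[[0,0,0.6,0],[0,0,1,0],[0,0,1,0],[0,0,1,0],[0,0,1,0],[0,0,1,0],[0,0,0.8,0],[0,0,0.3,0],[0,0,0.2,0],[0,0,0,0]]]'
python3 - <<'E'
from h import *
from scipy.optimize import least_squares as ls
s=ctrl.read_state();print(s["eef_pos"],s["force"])
S,T=cam("scene"),cam("top")
a=-.337;ex=np.array([np.cos(a),np.sin(a),0]);ey=np.array([-np.sin(a),np.cos(a),0]);O=np.array([541.5,170.2,0])
def P(px,z): return O+ex*px+ey*30+[0,0,z]
for nm,sp,tp in(("ptr0",(276.3,303.7),(192,219.3)),("ptr1",(268.6,303.3),(188.5,215.3)),("g0",(266.7,308.1),(200.8,212.4)),("g1",(267.4,311.1),(197.9,214))):
    f=lambda v:np.r_[(proj(S,P(*v))-sp).ravel(),(proj(T,P(*v))-tp).ravel()]
    r=ls(f,[100,100]);print(nm,r.x.round(1),f(r.x).round(1), tri(S,sp,T,tp)[0].round())
print(ctrl.read_state()["eef_pos"])
for t in ("pointer","gauge_mid"):
    for n,c in(("scene",S),("top",T)):
        for d in ctrl.trace(n,t)[:2]:
            q=np.argwhere(d["mask"]);print(t,n,round(d["confidence"],2),len(q),q.min(0),q.max(0),c["img"][d["mask"]].mean(0).round())
cv2.imwrite("pics/g.png",np.hstack([cv2.resize(S["img"][235:305,290:340,::-1],None,fx=8,fy=8,interpolation=2),cv2.resize(T["img"][175:245,185:235,::-1],None,fx=8,fy=8,interpolation=2)]))
E
```

```text
clock: 8.82
eef_pos: [412.8, 255.3, 68.4]
tool_rot: [-3.141, -0.0, 2.776]
force: [-0.8, -0.3, -4.5]
width: 28.3
gripper_force: 61.3
[412.81007869 255.34765709  68.44173749] [-0.8494607  -0.28802891 -4.45767482]
ptr0 [121.3  76.3] [-0.  -0.4  0.2 -0.3] [666. 158.  76.]
ptr1 [122.9 120. ] [-0.3  0.5 -0.2  1.3] [668. 159. 121.]
g0 [100.  101.8] [ 0.9  3.8 -2.6  2.1] [644. 164. 101.]
g1 [101.1 104. ] [-0.   0.4 -0.2  0.5] [647. 165. 104.]
[413.45033341 255.78782144  69.65659963]
pointer scene 0.86 4331 [188 297] [281 392] [156. 158. 149.]
pointer scene 0.37 927 [125 138] [172 168] [124. 126. 120.]
pointer top 0.86 4564 [189 156] [278 259] [189. 199. 195.]
pointer top 0.56 401 [267 409] [285 435] [125. 139. 135.]
gauge_mid scene 0.46 180 [266 309] [284 329] [90. 93. 88.]
gauge_mid scene 0.36 547 [136 245] [168 271] [108. 116. 108.]
gauge_mid top 0.48 4534 [189 156] [279 260] [190. 199. 195.]
```

View pics/g.png

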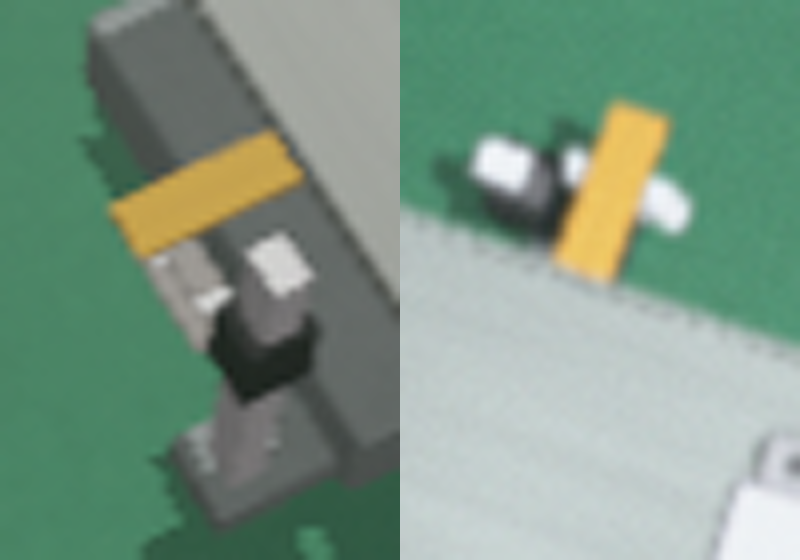

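```bash
python3 - <<'E'
from h import *
from scipy.optimize import least_squares as ls
S,T=cam("scene"),cam("top")
a=-.337;ex=np.array([np.cos(a),np.sin(a),0]);ey=np.array([-np.sin(a),np.cos(a),0]);O=np.array([541.5,170.2,0])
def pf(X): d=X-O;return np.array([d@ex,d@ey,X[2]]).round(1)
for nm,p,q in(("tip39",(267.1,307.1),(187.5,211.5)),("tip21",(261,303.75),(190,218.75)),("root39",(256.5,327.9),(207.75,204.1)),("armend",(261.75,310),(201.9,220.6)),("armroot",(272.5,317.5),(195.6,206.5)),("posttop",(267.75,324.75),(195.4,197.9))):
    X,e=tri(S,p,T,q);print(nm,pf(X),round(e,1))
ps=np.array([[288.3-0,346.3],[256.7,393.3]])  # pan corners lift_scene px/3+off
ps=np.array([[150+390/3,200+438/3],[150+320/3,200+580/3],[150+112/3,200+425/3],[150+172/3,200+290/3]])
sg=np.array([[1,1],[-1,1],[-1,-1],[1,-1]])*[65,110]
f=lambda v:(proj(S,np.array([[*(O+ex*s[0]+ey*s[1])[:2],v[0]+7] for s in sg]))-ps).ravel()
r=ls(f,[130]);print("pan z",r.x,f(r.x).round(1))
print(ctrl.read_state()["eef_pos"])
E
python3 -m crank '[[[0,0,0.2,0],[0,0,0.1,0],[0,0,0,0],[0,0,0,0]]]'
```

```text
tip39 [119.2  38.2 137.2] 2.1
tip21 [118.6  20.3 135.6] 0.0
root39 [ 65.6  37.8 139.3] 0.4
armend [95.9 13.3 99.2] 1.6
armroot [ 98.2  49.7 110.6] 1.1
posttop [ 88.7  60.9 145.7] 1.1
pan z [138.13758008] [ 1.3  0.2 -0.5  1.1 -0.2 -0.5 -0.1 -0.7]
[412.94367922 255.58009876  69.47612938]
clock: 9.55
eef_pos: [412.8, 255.9, 62.1]
tool_rot: [3.14, 0.0, 2.776]
force: [-2.4, 0.6, 6.6]
width: 28.2
gripper_force: 62.9
```

can_s is on the shelf: 6.6 N of upward contact with TCP at 62, which puts the foot 62.5 mm below the TCP. I'll release it, rise, and go to the nearest shelf canister at (496,-91).

```bash
python3 -m crank '[[[0,0,-0.05,0],[0,0,0,0],[0,0,0,0],[0,0,0,0],[0,0,-0.5,0],[0,0,-0.9,0],[0,0,-0.9,0],[0,0,-0.9,0],[0,0,-0.9,0],[0,0,-0.9,0]]]' -1
python3 -m crank '[[[-0.58,-0.84,0,0],[-0.58,-0.84,0,0],[-0.58,-0.84,0,0],[-0.58,-0.84,0,0],[-0.58,-0.84,0,0],[-0.58,-0.84,0,0],[-0.58,-0.84,0,0],[-0.58,-0.84,0,0],[-0.58,-0.84,0,0],[-0.58,-0.84,0,0],[-0.58,-0.84,0,0],[-0.58,-0.84,0,0]]]'
python3 -m crank '[[[-0.55,-0.84,0,0],[-0.55,-0.84,0,0],[0,0,0,0],[0,0,0,0],[0,0,0,0]]]'
cat > w.py <<'E'
from h import *
F=[];t=[]
for i in range(8):
    c=ctrl.get_image("top");s=ctrl.read_state();F.append(s["force"][2]);t.append(s["tau"][[1,3]])
t=np.array(t)
print(s["clock"],s["eef_pos"].round(1),s["tool_rot"].round(3),"w",s["width"].round(1),"F",np.mean(F).round(2),np.std(F).round(2),"tau",t.mean(0).round(3),t.std(0).round(3))
E
python3 w.py
```

```text
clock: 10.38
eef_pos: [412.4, 255.1, 188.6]
tool_rot: [-3.141, -0.0, 2.776]
force: [0.5, 0.4, 0.4]
width: 85.6
gripper_force: 0.0
clock: 11.38
eef_pos: [485.0, -43.6, 187.5]
tool_rot: [-3.142, -0.0, 2.776]
force: [0.9, 0.2, 0.3]
width: 85.4
gripper_force: 0.0
clock: 11.8
eef_pos: [495.3, -90.7, 187.3]
tool_rot: [3.141, -0.001, 2.776]
force: [-0.1, -0.0, -1.0]
width: 85.3
gripper_force: 0.0Traceback (most recent call last):
  File "w.py", line 6, in <module>
    print(s["clock"],s["eef_pos"].round(1),s["tool_rot"].round(3),"w",s["width"].round(1),"F",np.mean(F).round(2),np.std(F).round(2),"tau",t.mean(0).round(3),t.std(0).round(3))
                                                                      ^^^^^^^^^^^^^^^^
AttributeError: 'float' object has no attribute 'round'
```

```bash
sed -i 's/s\["width"\].round(1)/round(float(s["width"]),1)/' w.py; python3 w.py
python3 -m crank '[[[0,0,0.7,0],[0,0,1,0],[0,0,1,0],[0,0,1,0],[0,0,0.9,0],[0,0,0.4,0],[0,0,0,0],[0,0,0,0]]]'
python3 -m crank '[[[0,0,0,0],[0,0,0,0],[0,0,0,0],[0,0,0,0],[0,0,0,0],[0,0,0,0],[0,0,0,0]]]' 1
python3 -m crank '[[[0,0,-0.4,0],[0,0,-0.9,0],[0,0,-1,0],[0,0,-1,0],[0,0,-1,0],[0,0,-0.7,0],[0,0,0,0],[0,0,0,0],[0,0,0,0]]]'
python3 w.py
```

```text
12.6 [495.6 -91.3 187.6] [3.142 0.    2.776] w 85.5 F -0.42 0.52 tau [-43.891 -14.722] [0.004 0.004]
clock: 13.27
eef_pos: [495.7, -91.4, 62.6]
tool_rot: [-3.141, -0.0, 2.776]
force: [0.2, -0.1, -0.1]
width: 85.5
gripper_force: 0.0
clock: 13.85
eef_pos: [496.4, -91.1, 63.4]
tool_rot: [3.141, 0.002, 2.776]
force: [-0.5, 1.6, 5.0]
width: 28.2
gripper_force: 58.7
clock: 14.6
eef_pos: [494.6, -91.2, 186.8]
tool_rot: [-3.141, -0.002, 2.776]
force: [0.6, -0.2, -3.3]
width: 27.9
gripper_force: 59.5
15.0 [495.4 -91.3 187.1] [-3.141e+00 -1.000e-03  2.776e+00] w 28.0 F -2.39 0.51 tau [-45.296 -15.259] [0.309 0.103]
```

```bash
python3 w.py
```

```text
15.4 [495.6 -91.3 187.6] [3.142 0.    2.776] w 27.6 F -2.33 0.59 tau [-44.953 -15.256] [0.017 0.017]
```

Force and joint torque both give about 215 g, so this is the 220 g canister. Before deciding where it goes I'll refine the gauge height, using the post (150 mm high) as the scale.

Run:
```python
from h import *
S,T=cam("scene"),cam("top")
a=-.337;ex=np.array([np.cos(a),np.sin(a),0]);ey=np.array([-np.sin(a),np.cos(a),0]);O=np.array([541.5,170.2,0])
# post xy from both cameras at z=150
for c,p in((S,(267.75,324.75)),(T,(195.4,197.9))):
    X=atz(c,p,150)-O;print("post",X@ex,X@ey)
Xs=atz(S,(267.75,324.75),150)
for z in(70,80,90,100,110,120,150): print(z,proj(S,Xs*[1,1,0]+[0,0,z]).round(1).tolist(), end=" ")
# arms: brightness profile along vertical line through arm, scene
b=S["img"].astype(int).sum(2)//3
print();print(b[258:290,306:332])
```

```text
post 90.60969264480386 62.19945132418316
post 87.79399693185916 60.19689281619928
70 [[282.8, 321.3]] 80 [[281.1, 321.7]] 90 [[279.3, 322.1]] 100 [[277.4, 322.5]] 110 [[275.6, 323.0]] 120 [[273.7, 323.4]] 150 [[267.7, 324.8]] 
[[ 75  94 126 142 145 147 148 148 147 147 147 146 146 147 148 148 147 146
  136 117 104 101  93  83 122 155]
 [126 142 145 147 147 147 147 146 146 146 147 148 148 147 146 147 137 117
  104 101 104 105  97  85  97 139]
 [145 147 147 148 146 146 146 146 146 147 147 148 147 146 136 117 108 106
  103 104 104 105 103  97  91 112]
 [147 147 147 146 146 146 146 147 148 148 147 146 136 116 107 105 104 105
  105 105 103 104 104 103  93  84]
 [147 146 146 146 145 147 147 147 146 146 137 116 107 105 103 103 104 105
  105 105 103 105 104 105  97  85]
 [146 146 146 147 148 147 147 145 136 113  93  92 100 104 103 103 103 103
  104 104 105 104 105 105 103  98]
 [132 147 148 147 146 145 136 117 100  80  74  79  91 102 102 103 103 114
  156 154  97 104 104 103 103 103]
 [120 147 146 145 136 123 137 148 133  96  73  72  84  98 102 115 170 202
  204 196 156 104 104 103 102 103]
 
[... 1915 characters left out ...]
34  33  32
   53  78  79  72  72  74  89 100]
 [103 103 101 102 103 103 103 103 102 102 103 103  95  67  34  32  54  94
  112 106  93  80  72  72  80  93]
 [103 102 101 101 102 103 103 103 103 103 104 104 104  88  62  92 113 115
  114 106 100  93  79  73  72  85]
 [102 102 101 102 103 105 104 103 103 103 103 104 105 104 105 111 116 117
  112 104 101  99  87  71  72  75]
 [103 103 103 102 103 104 104 103 103 114 117 104 105 105 109 115 116 116
  105  95 100 100  92  79  72  72]
 [104 103 103 103 104 103 104 115 137 142 124 103 104 104 111 118 117 120
  113  99 100  99  99  90  74  71]
 [103 103 103 103 102 103 101 125 147 144 124 104 105 103 110 117 117 121
  113  99  99  98  99  95  81  70]]
```

Slide centre gives a gap middle of about 90 to 94 mm. The blade is now at about 138, so roughly 440 g is needed, which is 330 + 110. Those are the other two canisters, so I'll put this one back and take the canister at (553,-213).

```bash
python3 -m crank '[[[0,0,0.5,0],[0,0,1,0],[0,0,1,0],[0,0,1,0],[0,0,0.9,0],[0,0,0.4,0],[0,0,0.17,0],[0,0,0,0],[0,0,0,0]]]'
python3 -m crank '[[[0,0,0,0],[0,0,0,0],[0,0,0,0],[0,0,-0.4,0],[0,0,-0.9,0],[0,0,-0.9,0],[0,0,-0.8,0]]]' -1
python3 -m crank '[[[-0.6,-0.58,0,0],[-0.9,-0.87,0,0],[-0.9,-0.87,0,0],[-0.9,-0.87,0,0],[-0.57,-0.55,0,0],[0,0,0,0],[0,0,0,0]]]'
python3 w.py
python3 - <<'E'
from h import *
for n in("scene","top"):
    c=cam(n);print(n,[(np.round(d["position"],1).tolist(),round(d["confidence"],2),np.round(atz(c,d["position"],0)[:2]).tolist()) for d in ctrl.place_of(n,"can_p")])
E
```

```text
clock: 16.25
eef_pos: [496.4, -91.4, 64.1]
tool_rot: [3.141, 0.001, 2.776]
force: [0.2, -0.4, -1.4]
width: 28.1
gripper_force: 59.6
clock: 16.83
eef_pos: [495.7, -91.4, 140.1]
tool_rot: [3.141, 0.001, 2.776]
force: [1.3, -0.1, -0.3]
width: 85.5
gripper_force: 0.0
clock: 17.42
eef_pos: [552.4, -214.6, 138.9]
tool_rot: [-3.141, 0.001, 2.773]
force: [-0.2, 0.0, 0.2]
width: 85.2
gripper_force: 0.0
17.8167 [ 552.4 -212.4  138.4] [ 3.141 -0.     2.777] w 85.4 F -0.03 0.24 tau [-53.484 -15.173] [0.073 0.21 ]
scene [([249.2, 389.0], 0.82, [421.0, 256.0]), ([201.0, 201.6], 0.77, [655.0, -228.0]), ([142.3, 220.4], 0.65, [462.0, -355.0]), ([195.4, 277.5], 0.64, [492.0, -82.0])]
top [([291.4, 181.7], 0.89, [414.0, 264.0]), ([202.4, 367.3], 0.78, [651.0, -232.0]), ([273.0, 131.8], 0.7, [463.0, 398.0]), ([261.2, 315.7], 0.62, [493.0, -91.0]), ([234.7, 360.5], 0.46, [563.0, -212.0])]
```

```bash
python3 -m crank '[[[0,0,0.6,0],[0,0,0.9,0],[0,0,0.9,0],[0,0,0.6,0],[0,0,0,0],[0,0,0,0]]]'
python3 -m crank '[[[0,0,0,0],[0,0,0,0],[0,0,0,0],[0,0,0,0],[0,0,0,0],[0,0,0,0],[0,0,0,0]]]' 1
python3 -m crank '[[[0,0,-0.4,0],[0,0,-0.9,0],[0,0,-1,0],[0,0,-0.7,0],[0,0,0,0],[0,0,0,0],[0,0,0,0],[0,0,0,0],[0,0,0,0],[0,0,0,0]]]'
python3 w.py
```

```text
clock: 18.52
eef_pos: [552.0, -213.1, 62.8]
tool_rot: [-3.141, -0.002, 2.776]
force: [0.0, 0.7, 0.2]
width: 85.2
gripper_force: 0.0
clock: 19.1
eef_pos: [553.3, -213.3, 64.2]
tool_rot: [3.141, 0.002, 2.776]
force: [0.7, 0.8, 5.8]
width: 27.7
gripper_force: 58.9
clock: 19.93
eef_pos: [551.9, -213.0, 137.3]
tool_rot: [-3.142, -0.002, 2.776]
force: [1.4, -0.2, -0.8]
width: 27.7
gripper_force: 59.3
20.3333 [ 552.5 -213.2  138.3] [ 3.142 -0.     2.776] w 27.7 F -0.66 0.37 tau [-54.178 -15.266] [0.035 0.02 ]
```

This one is about 115 g, so it is the 110 g canister, and the far one must be the 330 g. I'll carry the 110 to pan frame (-30, 70).

```bash
python3 -m crank '[[[0,0,-0.8,0],[0,0,-1,0],[0,0,-1,0],[0,0,-0.8,0],[0,0.5,-0.47,0],[0.4,0.94,0,0],[0.4,0.94,0,0],[0.4,0.94,0,0],[0.4,0.94,0,0],[0.4,0.94,0,0],[0.4,0.94,0,0],[0.4,0.94,0,0]]]'
python3 -m crank '[[[0.4,0.94,0,0],[0.4,0.94,0,0],[0.4,0.94,0,0],[0.4,0.94,0,0],[0.4,0.94,0,0],[0.4,0.94,0,0],[0.4,0.94,0,0],[0.5,0.94,0,0],[0.5,0.8,0,0],[0.5,0.74,0,0],[0.07,0.45,0,0],[0,0,0,0]]]'
python3 -m crank '[[[0,0,0.4,0],[0,0,0.5,0],[0,0,0.2,0],[0,0,0,0],[0,0,0,0]]]'
```

```text
clock: 21.33
eef_pos: [550.2, -21.7, 240.2]
tool_rot: [3.142, 0.0, 2.776]
force: [0.9, -0.0, -1.0]
width: 28.0
gripper_force: 59.3
clock: 22.33
eef_pos: [533.3, 241.7, 240.1]
tool_rot: [3.139, -0.0, 2.78]
force: [1.0, 0.1, -1.1]
width: 28.1
gripper_force: 59.4
clock: 22.75
eef_pos: [533.8, 236.6, 212.1]
tool_rot: [-3.14, -0.0, 2.774]
force: [0.8, -0.3, -0.4]
width: 28.2
gripper_force: 59.4
```

```bash
python3 -m crank '[[[0,0.2,0,0],[0,0.2,0,0],[0,0,0.15,0],[0,0,0.15,0],[0,0,0.15,0],[0,0,0.15,0],[0,0,0.1,0],[0,0,0,0],[0,0,0,0],[0,0,0,0]]]'
python3 w.py
python3 - <<'E'
from h import *
c=cam("scene")
cv2.imwrite("pics/placeB.png",cv2.resize(c["img"][150:300,280:440,::-1],None,fx=4,fy=4,interpolation=2))
E
```

```text
clock: 23.58
eef_pos: [537.0, 247.4, 195.1]
tool_rot: [-3.141, -0.0, 2.776]
force: [0.3, 0.4, 0.1]
width: 27.8
gripper_force: 59.5
23.9833 [537.  247.4 195.1] [-3.141 -0.     2.776] w 27.6 F 0.01 0.52 tau [-51.655 -17.021] [0.052 0.043]
```

View pics/placeB.png

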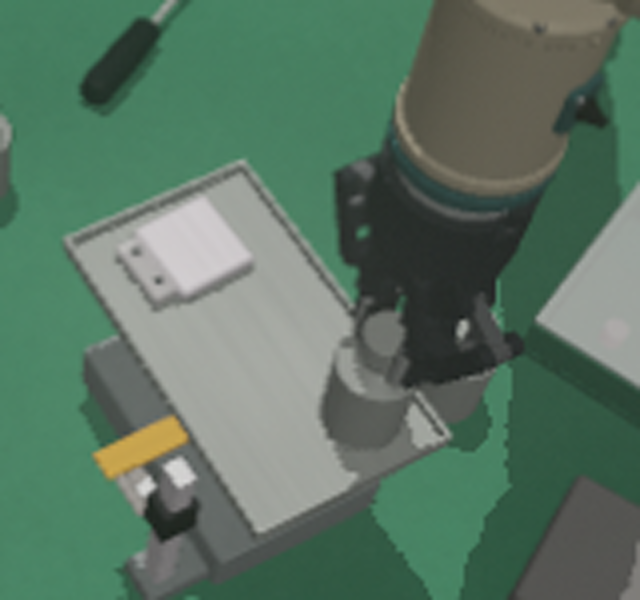

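The canister stands upright on the pan clear of the lip, base at about (365,430) in the crop. The force reads about 0, so the pan carries it. Releasing it and fetching the 330 g one.

```bash
python3 -m crank '[[[0,0,0,0],[0,0,0,0],[0,0,0,0],[0,0,-0.4,0],[0,0,-0.7,0],[0,0,-0.6,0],[0,-0.4,0,0],[-0.2,-0.9,0,0],[-0.23,-1,0,0],[-0.23,-1,0,0],[-0.23,-1,0,0],[-0.23,-1,0,0]]]' -1
python3 -m crank '[[[-0.23,-1,0,0],[-0.23,-1,0,0],[-0.23,-1,0,0],[-0.23,-1,0,0],[-0.23,-1,0,0],[-0.23,-1,0,0],[-0.23,-1,0,0],[-0.23,-1,0,0],[-0.23,-1,0,0],[-0.23,-1,0,0],[-0.23,-1,0,0],[-0.23,-1,0,0]]]'
python3 -m crank '[[[-0.25,-1,0,0],[-0.25,-1,0,0],[-0.25,-1,0,0],[-0.25,-1,0,0],[-0.25,-0.9,0,0],[-0.27,-0.8,0,0],[-0.16,-0.5,0,0],[0,0,0,0],[0,0,0,0]]]'
python3 - <<'E'
from h import *
from scipy.optimize import least_squares as ls
S,T=cam("scene"),cam("top")
for n,c in(("scene",S),("top",T)):
    print(n,[(np.round(d["position"],1).tolist(),round(d["confidence"],2),np.round(atz(c,d["position"],0)[:2]).tolist()) for d in ctrl.place_of(n,"can_p")])
print(ctrl.read_state()["eef_pos"])
E
```

```text
clock: 25.03
eef_pos: [515.0, 112.0, 237.5]
tool_rot: [-3.141, -0.0, 2.776]
force: [0.5, -0.4, 1.0]
width: 85.4
gripper_force: 0.0
clock: 26.03
eef_pos: [471.8, -192.5, 237.6]
tool_rot: [-3.141, -0.0, 2.775]
force: [0.4, 0.7, -0.3]
width: 85.3
gripper_force: 0.0
clock: 26.78
eef_pos: [456.2, -350.4, 237.2]
tool_rot: [3.141, -0.001, 2.775]
force: [-0.2, 0.3, -0.1]
width: 85.7
gripper_force: 0.0
scene [([195.9, 277.2], 0.94, [494.0, -81.0]), ([201.0, 203.9], 0.78, [650.0, -223.0]), ([140.3, 217.9], 0.69, [461.0, -367.0]), ([252.6, 368.1], 0.65, [467.0, 221.0]), ([251.7, 389.3], 0.6, [427.0, 261.0]), ([267.9, 310.1], 0.38, [606.0, 136.0])]
top [([202.0, 366.8], 0.87, [652.0, -231.0]), ([259.8, 318.6], 0.86, [497.0, -99.0]), ([238.0, 175.7], 0.74, [556.0, 284.0]), ([275.2, 417.4], 0.68, [456.0, -357.0]), ([290.1, 181.2], 0.54, [418.0, 265.0])]
[ 457.20092885 -348.96258548  237.56086123]
```

```bash
python3 -m crank '[[[0,-0.37,0.6,0],[-0.02,-0.2,1,0],[0,0,1,0],[0,0,1,0],[0,0,1,0],[0,0,1,0],[0,0,0.8,0],[0,0,0.5,0],[0,0,0.05,0],[0,0,0,0],[0,0,0,0]]]'
python3 -m crank '[[[0,0,0,0],[0,0,0,0],[0,0,0,0],[0,0,0,0],[0,0,0,0],[0,0,0,0],[0,0,0,0]]]' 1
python3 -m crank '[[[0,0,-0.4,0],[0,0,-0.9,0],[0,0,-1,0],[0,0,-1,0],[0,0,-1,0],[0,0,-1,0],[0,0,-1,0],[0,0,-0.7,0],[0,0,0,0],[0,0,0,0],[0,0,0,0]]]'
python3 w.py
```

```text
clock: 27.9
eef_pos: [452.9, -364.5, 64.9]
tool_rot: [-3.141, 0.002, 2.776]
force: [-0.2, -0.0, 0.4]
width: 85.5
gripper_force: 0.0
clock: 28.48
eef_pos: [452.7, -364.1, 64.4]
tool_rot: [3.141, 0.001, 2.776]
force: [-0.1, 1.5, 5.0]
width: 28.3
gripper_force: 59.0
clock: 29.4
eef_pos: [450.9, -363.6, 237.4]
tool_rot: [3.141, -0.003, 2.776]
force: [0.4, 0.3, -3.7]
width: 28.1
gripper_force: 59.7
29.8 [ 451.9 -364.2  238.3] [ 3.141e+00 -1.000e-03  2.776e+00] w 28.1 F -3.15 0.56 tau [-51.487 -19.205] [0.363 0.137]
```

About 3.2 N, so 330 g confirmed. Carrying it to pan frame (20, 12).

```bash
python3 -m crank '[[[0,0.4,0,0],[0.16,0.99,0,0],[0.16,0.99,0,0],[0.16,0.99,0,0],[0.16,0.99,0,0],[0.16,0.99,0,0],[0.16,0.99,0,0],[0.16,0.99,0,0],[0.16,0.99,0,0],[0.16,0.99,0,0],[0.16,0.99,0,0],[0.16,0.99,0,0]]]'
python3 -m crank '[[[0.16,0.99,0,0],[0.16,0.99,0,0],[0.16,0.99,0,0],[0.16,0.99,0,0],[0.16,0.99,0,0],[0.16,0.99,0,0],[0.16,0.99,0,0],[0.16,0.99,0,0],[0.16,0.99,0,0],[0.16,0.8,0,0],[0.15,0.5,0,0],[0,0.25,0,0]]]'
python3 -m crank '[[[0,0,0,0],[0,0,0,0],[0,0,0,0]]]'
```

```text
clock: 30.8
eef_pos: [512.0, -82.8, 238.9]
tool_rot: [3.141, 0.0, 2.776]
force: [0.7, 0.0, -2.7]
width: 28.1
gripper_force: 59.8
clock: 31.8
eef_pos: [563.6, 178.3, 238.7]
tool_rot: [3.14, -0.001, 2.78]
force: [-0.1, 0.2, -3.5]
width: 27.8
gripper_force: 59.8
clock: 32.05
eef_pos: [564.6, 172.7, 238.7]
tool_rot: [-3.14, 0.0, 2.773]
force: [0.2, -1.1, -3.5]
width: 28.2
gripper_force: 59.8
```

```bash
python3 -m crank '[[[0,0,0.5,0],[0,0,0.6,0],[0,0,0.4,0],[0,0,0.2,0],[0,0,0.2,0],[0,0,0.25,0],[0,0,0.25,0],[0,0,0.25,0],[0,0,0.2,0],[0,0,0.15,0],[0,0,0,0],[0,0,0,0]]]'
python3 w.py
python3 - <<'E'
from h import *
c=cam("scene")
cv2.imwrite("pics/placeC.png",cv2.resize(c["img"][150:300,280:440,::-1],None,fx=4,fy=4,interpolation=2))
E
```

```text
clock: 33.05
eef_pos: [564.7, 174.6, 163.7]
tool_rot: [-3.141, 0.0, 2.776]
force: [-1.0, -1.9, 0.6]
width: 27.9
gripper_force: 60.0
33.45 [564.7 174.8 164. ] [3.141 0.    2.776] w 27.9 F 0.46 0.44 tau [-52.81  -16.737] [0.098 0.025]
```

View pics/placeC.png

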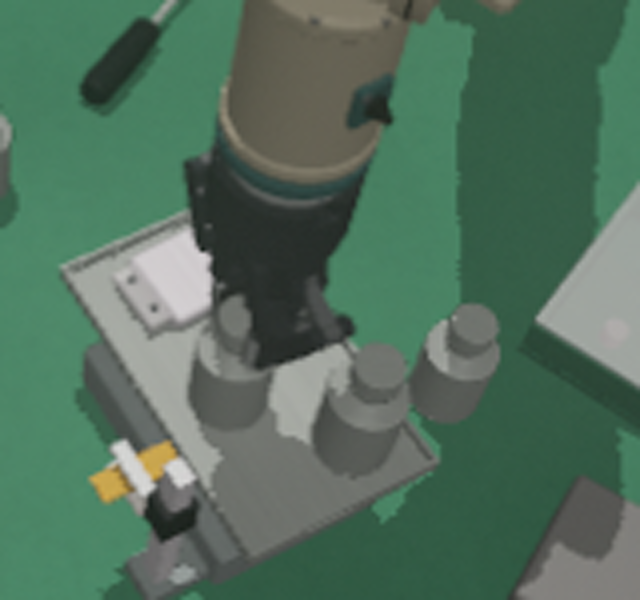

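Both canisters are upright on the pan and the generator is flat at (165,280). The blade at (135,470) now passes under the upper white arm. Releasing and retreating, then checking the blade against both arms.

```bash
python3 -m crank '[[[0,0,0,0],[0,0,0,0],[0,0,0,0],[0,0,-0.5,0],[0,0,-0.9,0],[0,0,-1,0],[0,0,-1,0],[0.5,0,-0.5,0],[1,0,0,0],[1,0,0,0],[1,0,0,0],[0.5,0,0,0]]]' -0.2
python3 -m crank '[[[0,0,0,0],[0,0,0,0],[0,0,0,0],[0,0,0,0]]]'
python3 - <<'E'
from h import *
S,T=cam("scene"),cam("top")
cv2.imwrite("pics/g2.png",np.hstack([cv2.resize(S["img"][250:300,290:340,::-1],None,fx=8,fy=8,interpolation=2),cv2.resize(T["img"][180:230,185:235,::-1],None,fx=8,fy=8,interpolation=2)]))
cv2.imwrite("pics/full.png",S["img"][:,:,::-1])
for t in("pointer","gauge_mid"):
    for n in("scene","top"): print(n,t,[(np.round(d["position"],1).tolist(),round(d["confidence"],2)) for d in ctrl.place_of(n,t)])
print(ctrl.read_state()["clock"],ctrl.read_state()["force"])
b=S["img"].astype(int);print((b[262:282,298:330,0]-b[262:282,298:330,2]).clip(-9))
E
```

```text
clock: 34.5
eef_pos: [468.4, 212.4, 261.5]
tool_rot: [3.141, -0.002, 2.779]
force: [-0.4, -0.3, -0.4]
width: 51.1
gripper_force: 0.0
clock: 34.83
eef_pos: [472.6, 210.0, 261.2]
tool_rot: [3.141, 0.001, 2.774]
force: [0.2, -0.1, -0.2]
width: 51.4
gripper_force: 0.0
scene pointer [([276.5, 306.3], 0.91)]
top pointer [([191.3, 218.7], 0.7), ([169.1, 265.0], 0.29)]
scene gauge_mid [([267.3, 306.3], 0.53)]
top gauge_mid [([198.8, 213.0], 0.56), ([240.6, 215.2], 0.41)]
35.1333 [ 0.05854324 -0.62436001  0.38922712]
[[ -9  -9  -9  -9  -9  -9  -9  -9  -9  -2   2   1   2   1   1   0  -3  32
   89 112 119 122 121 123 120  98  36   2   3   3   2   2]
 [ -9  -9  -9  -9  -9  -9  -9  -9  -9  -9   1   2   2   2   1  10  89 115
  120 122 121 122 122 122 121 119  87   2   2   3   3   2]
 [ -9  -9  -9  -9  -9  -9  -9  -9  -9  -9  -9   0   2   2   1  16  74 123
  121 122 122 121 121 121 121  96  33   1   1   3   3   3]
 [ -9  -9  -9  -9  -9  -9  -9  -9  -9  -9  -4   2   2   2   2   3  22  77
  123 122 120 121 122  96  29   7   3   1   1   4   4   4]
 [ -9  -9  -9  -9  -9  -9  -9  -9  20  40  35  42   9 
[... 1374 characters left out ...]
1   1   1   2   2   1   0  -3  -2]
 [ -9  -9  -9  -9  -9  -9  -9  -9  -9  -9  -9  -9  -9  -9  -9  -5   8   7
    2  -2  -2  -1  -1   0   1   2   2   0  -1  -1  -1  -1]
 [ -9  -9  -9  -9  -9  -9  -9  -9  -9  -9  -9  -9  -9  -9  -9  -9   2   7
   -1  -2  -2  -2  -1  -1   0   0   0  -2  -2  -1   0  -3]
 [ -9  -9  -9  -9  -9  -9  -9  -9  -9  -9  -9  -9  -9  -9  -9  -9  -9  -9
   -8  -3  -2  -2  -4  -2  -2  -2   0   0   0  -1   0  -3]
 [ -9  -9  -9  -9  -9  -9  -9  -9  -9  -9  -9  -9  -9  -9  -9  -9  -9  -9
   -9  -9  -2  -3  -1  -2  -2  -1  -3  -2  -2  -3  -2  -2]
 [ -9  -9  -9  -9  -9  -9  -9  -9  -9  -9  -9  -9  -9  -9  -9  -9  -9  -9
   -9  -9   0  -3  -2  -2  -1  -2  -2  -1  -1  -3  -1  -2]]
```

View pics/g2.png

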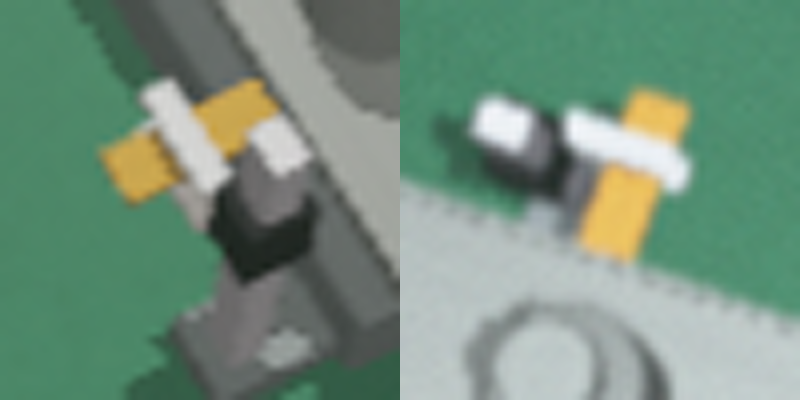

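In the scene crop the upper white arm runs over the blade. The blade in turn hides the lower arm, whose ends show at (145,128) and (195,210), so the blade lies between the arms. A quick numeric check, then hand in.

Run:
```python
from h import *
S,T=cam("scene"),cam("top")
for nm,p,q in(("armfar",(260.6,309.6),(201.9,220.25)),("armnear",(273.4,317.25),(195.9,205.9)),("tip21",(269.1,302.5),(192.9,221.25)),("tip39",(275.6,306.5),(191,214)),("post150",(267.75,324.75),(195.4,197.9))):
    X,e=tri(S,p,T,q);print(nm,X.round(1),round(e,1))
im0=cv2.imread("pics/full.png")[:,:,::-1].astype(int)
print("still:",np.abs(S["img"].astype(int)-im0)[180:300,290:400].max())
print([(np.round(d["position"]).tolist(),round(d["confidence"],2)) for d in ctrl.place_of("scene","can_s")+ctrl.place_of("scene","generator")])
```

```text
armfar [636.2 150.5 103.7] 0.4
armnear [651.  185.8 107.7] 0.9
tip21 [660.6 149.9  94.7] 0.1
tip39 [666.2 167.8  93.8] 1.3
post150 [645.3 198.4 145.7] 1.1
still: 36
[([250.0, 388.0], 0.97), ([202.0, 203.0], 0.91), ([250.0, 336.0], 0.81), ([261.0, 366.0], 0.69), ([195.0, 276.0], 0.68), ([282.0, 245.0], 0.56), ([221.0, 323.0], 0.59), ([244.0, 343.0], 0.31)]
```

```bash
python3 -m crank '[[[0,0,0,0],[0,0,0,0],[0,0,0,0],[0,0,0,0],[0,0,0,0],[0,0,0,0]]]'
python3 - <<'E'
from h import *
a=cam("scene")["img"].astype(int);b=cam("scene")["img"].astype(int)
im0=cv2.imread("pics/full.png")[:,:,::-1].astype(int)
print(np.abs(a-b)[180:300,290:400].max(),(np.abs(a-im0)[255:285,296:330].max(2)>20).sum())
print(ctrl.finish_job())
E
```

```text
clock: 35.83
eef_pos: [471.2, 210.6, 261.3]
tool_rot: [-3.142, 0.0, 2.776]
force: [-0.5, -0.3, -1.3]
width: 51.3
gripper_force: 0.0
10 0
the job is handed in; nothing more can be done
None
```

The job is handed in at about 36 s, with no verdict returned: the heavy canister is on the shelf, the 110 g and 330 g canisters stand on the pan beside the flat generator, and the blade rests between the fork's arms, about 1 mm from the gap's middle by my image measurement.

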